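# Register a well plate on the imaging stage and lock it with the keeper

### The arm

A 7-joint arm with a two-finger parallel gripper is mounted at the origin on the work surface. World frame = base frame: x ahead of the robot, y to its left, z up, the work surface at z = 0. Lengths are in m, angles in rad, forces in N, time in s.
With the tool pointing down it reaches from about 0.4 to 0.85 m from the base axis. Payload 4.5 kg.
Tool frame: the origin (TCP) lies between the finger pads; the fingertips stand r.finger_overhang ahead of it and the grasp point (between the pads) lies 8 mm behind it (r.finger_overhang is the distance from the TCP to the fingertips, in m); z points along the fingers, x is the direction in which the jaws open and shut, and the axes are right-handed (so a half turn about z gives the same grasp; the last joint's range is limited). The gripper opens to 88 mm and grips with 3 to 60 N. Pads are 18 mm wide; open, the fingers measure 123 mm over their backs; the gripper's body (75 mm by 187 mm) begins 45 mm behind the grasp point.
Start: joints at [1.285, 0.689, -0.195, 1.565, 0.157, 0.902, -0.215], TCP at [0.197, -0.593, 0.25] pointing down, gripper open.
Joint ranges: [-3.01, 3.01], [-0.46, 2.08], [-1.47, 1.51], [0.13, 2.56], [-1, 4.14], [0.04, 2.09], [-2.66, 2.66]. Speed limits (rad/s): [2.57, 2.57, 3.14, 3.14, 3.14, 3.14, 3.14].

### API

Orientations are given as a unit quaternion [x, y, z, w].
In Python, from plant import r gives the robot as it stands.
- The arm moves only by the tool move_arm, never from a script. Its argument "targets" is a list that holds one entry, the list of rows, each a list of 7 numbers: the turn, a rotation vector about the world's x, y, z in rad, then the shift along the world's x, y, z in m, then the opening, from 0 (shut) to 1 (fully open). A call has 1 to 5 rows; each row shifts and turns the pose as measured when the row begins; what a row does not reach is not made up. A row lasts 1/10 s, in which the tool goes at most 50 mm and 8.59 degrees, less where a joint would pass 70% of its speed; a pose out of reach is approached as far as the arm can. A call with a gripper value outside its range is refused whole. The fingers move at their own pace and stop on an object; "force" is the grip in N (left out, the last holds). Time passes only in rows, so rows that do not move let the fingers close. It gives the time, the measured TCP pose, the force and the opening at its end, in the units of the state.
- r.get_state(): the state, without advancing time (a new reading comes with each control period).
- r.snapshot(name): name is "scene" or "top" or "wrist"; returns a dict with "frame" (420x560x3 uint8, red, green, blue), "K" (3x3 intrinsics, pixels), "T" (4x4, takes a point from camera to world coordinates). Camera axes: x right, y up, looking along -z (the intrinsics and any distortion apply to the point x, -y, -z); pixel columns grow to the right and rows downward; lengths in m; the calibration is good to about 2 mm. A picture is of the moment at which its call begins. There is no depth.
- r.finish_job(): hands the job in, once; it reports no verdict.
Trained networks look in a picture, given as the dict that the camera call returned (one of the last four; its "shot" number tells which), for a name from the list of things; names that differ only in an ending like _2 or _b are one class to them, and where a whole thing is asked for, a point or a joint stands for the part that bears it (a point fixed in the world has none). Each returns a list of dicts, best first, with "score" (0 to 1); they miss things now and then, are a little off and sometimes report something else, mostly with a low value. They report only what shows in the picture. A call takes as long as a camera call. They do not tell look-alikes from the thing itself.
- r.find_in(picture, query): "centre" ([row, column] in pixels, amid what is visible of it).
The state is a dict: "clock": time; "q": joint angles; "qd": joint speeds; "joint_torque": joint torques, N m; "tool_pos": TCP position; "eef_rot": TCP orientation; "contact_force": force on the tool from outside, world axes, zero at the start; "moment": the same for the moment, N m; "opening": opening from 0.0 (shut) to 1.0 (fully open).
Only numpy, scipy, OpenCV 4.12 (cv2) and the standard library are available. Lean on these libraries where they do the work, as an engineer would, in place of code of your own. Each camera call takes 0.05 s, during which the arm holds its last target. There are 200 camera calls.

### The job

Without lifting it, push the white six-well plate along the bed of the imaging stage until it lies flush against the far red stop and press it home there for a moment with a steady push of about 10 N (never over 25 N), then push it along that stop until it also meets the left red stop and press it home there in the same way. Then take the blue-gripped keeper blade from its rest, slide it thin edge down fully into the slot across the bed in front of the plate, roughly at the middle of the plate's near edge, so that the plate is locked in flush with both stops, and let go. Leave the wash bottle, the dish and the tube where they stand.

Things in the scene. Friction and masses are not known exactly. Their poses are not given: they have to be found in the camera images.
- stage: Fixed stage, base 200 (x) x 220 (y) mm; flat aluminium bed, top 28 mm above the desk. Origin: centre of the underside; x points away from the robot (yaw within 0.3 rad), z up. Two red stop bars, 12 mm wide and 12 mm above the bed, form a corner: far stop, face at x = 75 mm, from y = -91 to 85; left stop, face at y = 85 mm, from x = -43 to 87.
- corner (a point): The point where the two stop faces meet, at the height of the bed's top: stage (75, 85, 28) mm. Axes as the stage's.
- slot (a point): Middle of the floor of the slot, facing the middle of the plate's near edge at home: stage (-16, 21, 6) mm, axes as the stage's. The slot, 8 mm wide and 22 mm deep, runs along y over the whole bed, open at both ends, from x = -20 to -12 mm. The plate covers it until it is home; then its near edge is 1 mm beyond the slot.
- plate: Loose white six-well plate, a solid slab 86 (x) x 128 (y) x 18 mm, about 0.25 kg, too wide to grasp, lying on the bed 20 to 50 mm short of each stop, turned up to 0.25 rad from the stage. Origin: centre of its underside; z up. At home its axes are parallel to the stage's and its origin is at stage (32, 21, 28) mm. It slides freely under a few N.
- plate_corner (a point): The plate's far left lower corner, plate (43, 64, 0) mm: the corner that goes into the stage's corner.
- rest: Fixed grey rest for the keeper on the desk, 50 (x) x 90 (y) x 30 mm, with a slot 7 mm wide and 22 mm deep along its y (slot floor 8 mm above the desk). Origin: centre of its underside.
- keeper: Loose keeper, 0.12 kg, upright in the rest's slot: flat steel blade 6 (x) x 70 (y) mm, up to 50 mm high, lower edge bevelled over 5 mm to 2.4 mm thick; above it a blue grip 14 (x) x 44 (y) mm, from 48 to 82 mm above the lower edge. Origin: middle of the lower edge; z up. A half turn about z is the same. It may lean a few degrees in a slot.
- wash_bottle: Loose white wash bottle, 66 mm across, 150 mm tall, standing on the desk (origin: centre of its base). Bystander.
- dish: Loose covered glass dish, 94 mm across, 55 mm tall, green lid, standing on the desk (origin: centre of its base). Bystander.
- tube: Loose clear specimen tube with a blue cap, 36 mm across, 100 mm tall, standing on the desk (origin: centre of its base). Bystander.
Mind the look-alikes: they are no part of the job. What is meant by the plate is not purple, turquoise or yellow, and is the larger of those in its own colour.

How it is judged:
On the way, in this order (a step that is already met when the one before it is completed fails the run):
1. the plate is flush with the far stop and pressed against it from its near side with over 5 N (x of plate_corner in the frame of corner above -0.0018 m and angle between the x axis of plate and the x axis of stage, either way round below 0.018 rad and contact force between the fingers and plate above 5 N and x of the grasp point in the frame of plate below -0.04 m), for 0.1 s.
2. the plate is flush with both stops and pressed against the left one from its right side with over 5 N (x of plate_corner in the frame of corner between -0.0018 and 0.0015 m and y of plate_corner in the frame of corner between -0.0018 and 0.0015 m and angle between the x axis of plate and the x axis of stage, either way round below 0.018 rad and z of plate_corner in the frame of corner below 0.003 m and angle between plate's own z axis and vertical below 0.03 rad and contact force between the fingers and plate above 5 N and y of the grasp point in the frame of plate below -0.06 m), for 0.1 s.
At the end, for the whole second after the job is handed in: The plate lies flat, within 1.8 mm of both stops at its far left corner and turned under 0.018 rad from the stage; the keeper is in the stage slot, within 3 mm of its floor, within 30 mm of the middle of the plate's near edge, leaning under 0.12 rad; both are at rest (x of plate_corner in the frame of corner between -0.0018 and 0.0015 m and y of plate_corner in the frame of corner between -0.0018 and 0.0015 m and angle between the x axis of plate and the x axis of stage, either way round below 0.018 rad and z of plate_corner in the frame of corner below 0.003 m and angle between plate's own z axis and vertical below 0.03 rad and z of keeper in the frame of slot below 0.003 m and x of keeper in the frame of slot between -0.004 and 0.004 m and y of keeper in the frame of slot between -0.03 and 0.03 m and angle between keeper's own z axis and vertical below 0.12 rad and linear speed of each of plate, keeper below 0.01 m/s); the robot touches nothing.
It fails at once if the plate is lifted off the bed (over 8 mm) or tipped (over 0.15 rad) (z of plate in the frame of stage above 0.036 m or angle between plate's own z axis and vertical above 0.15 rad).
It fails at once if the plate is rammed: the fingers press on it with over 25 N (contact force between the fingers and plate above 25 N).
It fails at once if the wash bottle is moved over 20 mm or tipped over 0.3 rad (distance of wash_bottle from where it was at the start of the episode above 0.02 m or angle between wash_bottle's own z axis and vertical above 0.3 rad).
It fails at once if the dish is moved over 20 mm or tipped over 0.3 rad (distance of dish from where it was at the start of the episode above 0.02 m or angle between dish's own z axis and vertical above 0.3 rad).
It fails at once if the tube is moved over 20 mm or tipped over 0.3 rad (distance of tube from where it was at the start of the episode above 0.02 m or angle between tube's own z axis and vertical above 0.3 rad).
It also fails if it takes over 72 s, if anything falls off the work surface, if the arm or the gripper's body presses on something with over 40 N, if the wrist force passes 120 N, or if a joint passes its speed limit or range.

## Working session

There is one attempt and no reset: what is moved stays moved. The work goes in short steps, Python scripts to look and compute and a tool call to move; the robot and the scene stay as the last step left them, time stands still between calls to the robot, and variables do not carry over. Pictures are saved under pics/ and viewed, about 8 in all and at most 12, crops included, and the job is handed in when it is done.

Besides the shell and the picture viewer there is one more tool, called after ">>>" in YAML: its name, and indented under it one key for each argument. move_arm: Moves the arm, as the interface text tells. Its arguments: {"type":"object","properties":{"targets":{"type":"array","items":{"type":"array","items":{"type":"array","items":{"type":"number"}}}},"force":{"type":"number"}},"required":["targets"]}

```bash
mkdir -p pics; ls; python3 - <<'E'
from plant import r
import cv2,numpy as np
s=r.get_state();print(s, r.finger_overhang)
for n in ["scene","top"]:
    p=r.snapshot(n);cv2.imwrite(f"pics/{n}0.png",p["frame"][:,:,::-1]);np.savez(f"{n}0.npz",**{k:p[k] for k in("frame","K","T")});print(n,p["K"].tolist(),p["T"].round(4).tolist(),p.keys())
    for q in ["stage","plate","rest","keeper","wash_bottle","dish","tube"]:
        print(q,[(np.round(d["centre"]).tolist(),round(d["score"],2)) for d in r.find_in(p,q)][:4])
E
```

```text
pics
{'clock': 0.0, 'q': array([ 1.28483253,  0.68999037, -0.19451184,  1.5663364 ,  0.15731444,
        0.90245757, -0.21510063]), 'qd': array([ 0.0001451 , -0.00016034, -0.00051004,  0.00029014, -0.00041473,
       -0.00038493,  0.00073556]), 'joint_torque': array([ 4.11385063e-04, -5.27562833e+01, -1.26629680e+00, -1.53429419e+01,
       -5.25323243e-02,  6.61979182e-03,  1.84155379e-04]), 'tool_pos': array([ 0.19622848, -0.59276703,  0.24890799]), 'eef_rot': array([ 8.10687008e-01, -5.85479091e-01, -7.67016347e-04, -4.69809568e-04]), 'contact_force': array([0.48778451, 0.31788276, 0.08734001]), 'moment': array([-0.02014948,  0.04591303, -0.02308522]), 'opening': 1.0022652043031346} 0.011
scene [[389.25004075353604, 0.0, 272.98303543370054], [0.0, 389.25004075353604, 210.15896813134995], [0.0, 0.0, 1.0]] [[-0.8268, -0.4461, 0.3425, 0.7998], [0.5622, -0.6359, 0.5288, 0.4724], [-0.0181, 0.6297, 0.7766, 0.7621], [0.0, 0.0, 0.0, 1.0]] dict_keys(['frame', 'K', 'T', 'shot'])
stage [([258.0, 246.0], 0.83)]
plate [([238.0, 236.0], 0.96), ([284.0, 432.0], 0.94), ([123.0, 214.0], 0.91), ([141.0, 259.0], 0.87)]
rest [([348.0, 384.0], 0.74), ([160.0, 225.0], 0.56)]
keeper []
wash_bottle [([403.0, 320.0], 0.8), ([236.0, 235.0], 0.73)]
dish [([348.0, 385.0], 0.59)]
tube [([186.0, 150.0], 0.92)]
top [[383.2619256074903, 0.0, 278.35974762684884], [0.0, 383.2619256074903, 208.84619398934564], [0.0, 0.0, 1.0]] [[-0.009, 0.9963, -0.085, 0.4153], [-0.9999, -0.0102, -0.014, -0.0331], [-0.0148, 0.0849, 0.9963, 1.1502], [0.0, 0.0, 0.0, 1.0]] dict_keys(['frame', 'K', 'T', 'shot'])
stage [([194.0, 264.0], 0.76)]
plate [([262.0, 369.0], 0.86), ([241.0, 420.0], 0.86), ([284.0, 164.0], 0.85), ([175.0, 418.0], 0.71)]
rest [([196.0, 260.0], 0.6)]
keeper [([214.0, 370.0], 0.46)]
wash_bottle [([155.0, 142.0], 0.77)]
dish [([217.0, 145.0], 0.9)]
tube [([146.0, 360.0], 0.47)]
```

View pics/scene0.png

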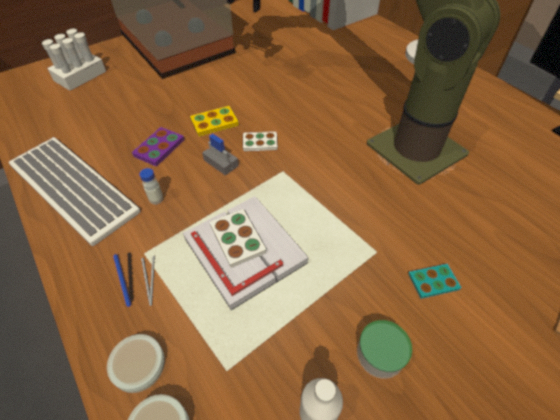

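```bash
python3 - <<'E'
import cv2
a=cv2.imread("pics/top0.png");cv2.imwrite("pics/top0c.png",cv2.resize(a[120:320,110:450],None,fx=2.35,fy=2.35,interpolation=cv2.INTER_CUBIC))
E
```

```text
(no output)
```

View pics/top0c.png

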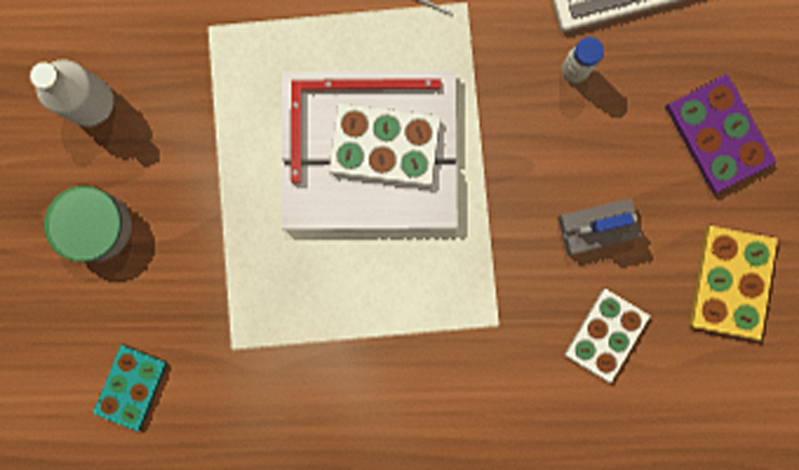

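The top crop shows the stage at crop (370,150), with the red corner at (295,85). The candidates for the plate are:
- white, on the stage: crop (385,145)
- small white, on the desk: (607,335)
- purple: (720,135)
- yellow: (735,280)
- turquoise: (132,388)

The plate meant is the white one on the stage, because it is the larger of the two white ones. The keeper has its blue grip at crop (612,223), in the grey rest.

```bash
cat >h.py <<'E'
import cv2,numpy as np
def px2w(p,uv,z):
    K,T=p["K"],p["T"];uv=np.atleast_2d(np.asarray(uv,float))
    d=np.c_[(uv[:,0]-K[0,2])/K[0,0],-(uv[:,1]-K[1,2])/K[1,1],-np.ones(len(uv))]@T[:3,:3].T
    return T[:3,3]+d*((z-T[2,3])/d[:,2])[:,None]
def w2px(p,X):
    K,T=p["K"],p["T"];c=(np.atleast_2d(X)-T[:3,3])@T[:3,:3]
    return np.c_[K[0,0]*c[:,0]/-c[:,2]+K[0,2],-K[1,1]*c[:,1]/-c[:,2]+K[1,2]]
def blobs(p,lo,hi,amin=15):
    m=cv2.inRange(cv2.cvtColor(p["frame"],cv2.COLOR_RGB2HSV),lo,hi)
    n,l,s,c=cv2.connectedComponentsWithStats(m)
    return [(s[i].tolist(),c[i],(l==i)) for i in range(1,n) if s[i][4]>=amin]
def load(n): return dict(np.load(n))
E
python3 - <<'E'
from h import *
p=load("top0.npz");print(w2px(p,[[.5,0,0]]))
f=p["frame"].copy()
def show(name,lo,hi,z,amin=15):
    for s,c,m in blobs(p,lo,hi,amin):
        b=cv2.boxPoints(cv2.minAreaRect(np.argwhere(m)[:,::-1].astype(np.float32)))
        print(name,s,px2w(p,[c],z)[0].round(4)[:2],px2w(p,b,z)[:,:2].round(3).tolist())
show("red",(0,170,120),(6,255,255),.04,40)
show("red2",(174,170,120),(180,255,255),.04,40)
show("blue",(105,120,80),(130,255,255),.08)
for n,rc,z in [("bottle",(155,142),.12),("dish",(215,146),.055),("tube",(143,360),.1),("rest",(216,366),.03)]:print(n,px2w(p,[rc[::-1]],z)[0].round(3))
# plate/stage corners by hand from crop
cr=lambda L:[(110+x/2.35,120+y/2.35) for x,y in L]
print("plate",px2w(p,cr([(338,104),(441,120),(434,187),(331,175)]),.046)[:,:2].round(4).tolist())
print("stage bed FL FR NR NL",px2w(p,cr([(283,73),(458,77),(457,228),(283,229)]),.028)[:,:2].round(4).tolist())
print("stop: outer corner, far end, near end",px2w(p,cr([(291,80),(441,80),(296,184)]),.04)[:,:2].round(4).tolist())
E
```

```text
[[272.76402602 213.36064318]]
red [234, 155, 15, 37, 142] [0.634  0.1031] [[0.564, 0.112], [0.671, 0.112], [0.67, 0.07], [0.563, 0.071]]
red [251, 154, 41, 4, 120] [ 0.6677 -0.0008] [[0.664, 0.062], [0.673, 0.062], [0.672, -0.056], [0.663, -0.056]]
blue [273, 96, 46, 7, 95] [ 0.8224 -0.0691] [[0.829, -0.005], [0.835, -0.006], [0.816, -0.135], [0.81, -0.134]]
blue [355, 136, 12, 12, 101] [ 0.6965 -0.2524] [[0.698, -0.232], [0.718, -0.252], [0.696, -0.273], [0.676, -0.252]]
blue [364, 211, 15, 7, 65] [ 0.4894 -0.2767] [[0.49, -0.255], [0.5, -0.296], [0.489, -0.298], [0.479, -0.257]]
bottle [0.655 0.354 0.12 ]
dish [0.495 0.364 0.055]
tube [ 0.686 -0.247  0.1  ]
rest [ 0.487 -0.273  0.03 ]
plate [[0.6411, 0.0529], [0.6195, -0.0749], [0.536, -0.0651], [0.5523, 0.0619]]
stage bed FL FR NR NL [[0.6855, 0.1241], [0.6776, -0.0978], [0.4862, -0.0937], [0.4872, 0.1237]]
stop: outer corner, far end, near end [[0.6736, 0.1123], [0.6712, -0.0758], [0.5422, 0.106]]
```

>>> move_arm:
  targets:
    - [[0,0,-0.032,0.025,0.034,0.006,1],[0,0,-0.032,0.025,0.034,0.006,1],[0,0,-0.032,0.025,0.034,0.006,1],[0,0,-0.032,0.025,0.034,0.006,1],[0,0,-0.032,0.025,0.034,0.006,1]]

```text
clock: 1.3
tool_pos: [0.3181, -0.4235, 0.2795]
eef_rot: [0.754, -0.657, -0.0, 0.002]
contact_force: [-0.1, -1.0, 0.1]
opening: 0.999
```

>>> move_arm:
  targets:
    - [[0,0,-0.032,0.025,0.034,0.006,1],[0,0,-0.032,0.025,0.034,0.006,1],[0,0,-0.032,0.025,0.034,0.006,1],[0,0,-0.032,0.025,0.034,0.006,1],[0,0,-0.032,0.025,0.034,0.006,1]]

```text
clock: 1.8
tool_pos: [0.4476, -0.2461, 0.3118]
eef_rot: [-0.697, 0.717, -0.001, -0.002]
contact_force: [0.2, -0.5, 0.0]
opening: 1.001
```

```bash
python3 - <<'E'
from plant import r
from h import *
p=r.snapshot("wrist");np.savez("w1.npz",**{k:p[k] for k in("frame","K","T")});cv2.imwrite("pics/w1.png",p["frame"][:,:,::-1])
s=r.get_state();print(s["tool_pos"],s["eef_rot"],s["contact_force"]);print(p["K"][0],p["T"].round(4).tolist())
for X in [(.489,-.277,.08),(.584,.014,.028)]:print(w2px(p,[X]))
E
```

```text
[ 0.45403576 -0.23772579  0.31290474] [-0.70080768  0.71334483 -0.00173569  0.00217677] [4.20238773 4.66947333 1.2857348 ]
[347.16963343   0.         284.87437867] [[-0.0306, 0.9576, 0.2865, 0.5214], [-0.9995, -0.0308, -0.0036, -0.2484], [0.0054, -0.2865, 0.9581, 0.4465], [0.0, 0.0, 0.0, 1.0]]
[[311.5135173  137.55225946]]
[[43.98154157 54.37624479]]
```

>>> move_arm:
  targets:
    - [[0,0,0,0.028,0.04,0,1],[0,0,0,0.028,0.04,0,1],[0,0,0,0.028,0.04,0,1],[0,0,0,0.028,0.04,0,1],[0,0,0,0.028,0.04,0,1]]

```text
clock: 2.35
tool_pos: [0.5892, -0.0456, 0.3142]
eef_rot: [-0.698, 0.716, -0.004, 0.001]
contact_force: [-0.0, -0.9, -0.0]
opening: 1.0
```

>>> move_arm:
  targets:
    - [[0,0,0,0.01,0.02,0,1],[0,0,0,0,0,0,1],[0,0,0,0,0,0,1]]

```text
clock: 2.65
tool_pos: [0.6024, -0.0162, 0.3135]
eef_rot: [-0.703, 0.712, -0.003, 0.003]
contact_force: [0.1, -1.4, 0.0]
opening: 0.998
```

```bash
python3 - <<'E'
from plant import r
from h import *
p=r.snapshot("wrist");np.savez("w2.npz",**{k:p[k] for k in("frame","K","T")});cv2.imwrite("pics/w2.png",p["frame"][:,:,::-1])
s=r.get_state();print(s["tool_pos"],s["eef_rot"],s["contact_force"]);print(p["K"][0],p["T"].round(4).tolist())
E
```

```text
[ 0.60225305 -0.01633482  0.31351837] [-0.70237748  0.7117912  -0.00281179  0.00335509] [0.21909674 1.0379407  0.09998204]
[347.16963343   0.         284.87437867] [[-0.0142, 0.9607, 0.2772, 0.6749], [-0.9999, -0.0138, -0.0035, -0.0179], [0.0004, -0.2772, 0.9608, 0.4488], [0.0, 0.0, 0.0, 1.0]]
```

View pics/w2.png

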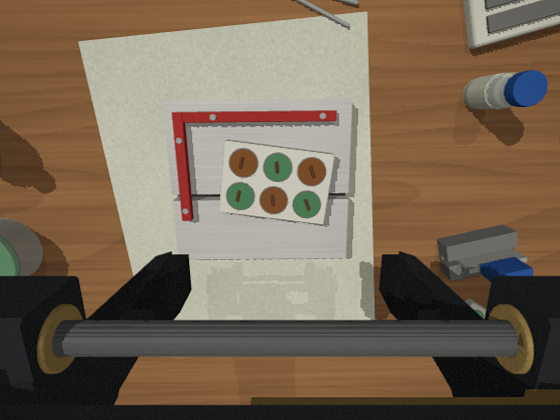

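View pics/w1.png

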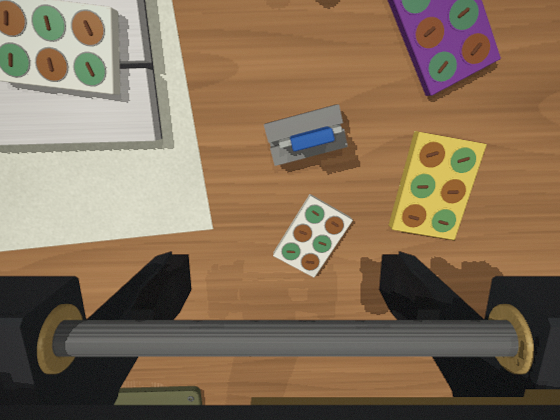

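The wrist view shows the stage with its red corner at (180,118), the plate centred at (277,183), and the slot running across at row 195. The other view shows the keeper's blue grip at (313,139) in its rest. I confirmed the larger white plate on the bed as the target. Next I'll fit the poses by silhouette.

```bash
cat >>h.py <<'E'
from scipy.optimize import minimize
def boxpts(x0,x1,y0,y1,z0,z1): return np.array([(x,y,z) for x in(x0,x1) for y in(y0,y1) for z in(z0,z1)],float)
def tf(P,q):
    c,s=np.cos(q[2]),np.sin(q[2]);return np.c_[c*P[:,0]-s*P[:,1]+q[0],s*P[:,0]+c*P[:,1]+q[1],P[:,2]]
def render(p,boxes,q,S=4):
    m=np.zeros((420*S,560*S),np.uint8)
    for b in boxes: cv2.fillConvexPoly(m,cv2.convexHull(np.round((w2px(p,tf(b,q))+.5)*S).astype(np.int32)),255)
    return cv2.resize(m,(560,420),interpolation=cv2.INTER_AREA)/255.
def fit(p,boxes,mask,q0):
    f=lambda v:np.abs(render(p,boxes,[q0[0]+v[0]/100,q0[1]+v[1]/100,q0[2]+v[2]/10])-mask).sum()/mask.sum()
    b=min((minimize(f,v0,method="Nelder-Mead",options=dict(initial_simplex=np.array(v0)+np.vstack([np.zeros(3),np.eye(3)*s]))) for s in(1,-.6) for v0 in([0,0,0],[.3,-.3,.4])),key=lambda o:o.fun)
    return np.array([q0[0]+b.x[0]/100,q0[1]+b.x[1]/100,q0[2]+b.x[2]/10]),b.fun
STOPS=[boxpts(.075,.087,-.091,.097,.028,.04),boxpts(-.043,.087,.085,.097,.028,.04)]
PLATE=[boxpts(-.043,.043,-.064,.064,.028,.046)]
def redmask(p):
    h=cv2.cvtColor(p["frame"],cv2.COLOR_RGB2HSV);m=((h[...,0]<8)|(h[...,0]>172))&(h[...,1]>150)&(h[...,2]>60)
    n,l,s,c=cv2.connectedComponentsWithStats(m.astype(np.uint8));k=1+np.argmax(s[1:,4]);return (l==k).astype(float)
def platemask(p,stage):
    L=cv2.cvtColor(p["frame"],cv2.COLOR_RGB2LAB).astype(int)
    reg=render(p,[boxpts(-.1,.0745,-.11,.0845,.03,.03)],stage)>.9
    m=((L[...,2]>=132)&reg).astype(np.uint8);m=cv2.morphologyEx(m,cv2.MORPH_OPEN,np.ones((2,2)))
    n,l,s,c=cv2.connectedComponentsWithStats(m);k=1+np.argmax(s[1:,4])
    cs,_=cv2.findContours((l==k).astype(np.uint8),cv2.RETR_EXTERNAL,cv2.CHAIN_APPROX_NONE)
    o=np.zeros_like(m);cv2.drawContours(o,cs,-1,1,-1);return o.astype(float)
def rel(st,pl):
    d=pl[:2]-st[:2];c,s=np.cos(st[2]),np.sin(st[2]);return np.array([c*d[0]+s*d[1],-s*d[0]+c*d[1],pl[2]-st[2]])
E
python3 - <<'E'
from h import *
for n in ["w2.npz","top0.npz"]:
    p=load(n);m=redmask(p)
    st,e=fit(p,STOPS,m,[.584,.014,-.01]);print(n,"stage",st.round(4),e,m.sum())
    pm=platemask(p,st);pl,e=fit(p,PLATE,pm,[.588,-.007,-.1]);print("plate",pl.round(4),e,pm.sum(),rel(st,pl).round(4))
p=load("w2.npz");f=p["frame"].copy()
st,_=fit(p,STOPS,redmask(p),[.584,.014,-.01]);pl,_=fit(p,PLATE,platemask(p,st),[.588,-.007,-.1])
for b,q in[(STOPS[0],st),(STOPS[1],st),(PLATE[0],pl),(boxpts(-.1,.1,-.11,.11,.028,.028),st)]:
    h=cv2.convexHull(np.round(w2px(p,tf(b,q))*3).astype(np.int32))
    if b is STOPS[0]: f=cv2.resize(f,None,fx=3,fy=3,interpolation=cv2.INTER_CUBIC)
    cv2.polylines(f,[h],True,(0,0,255),1)
cv2.imwrite("pics/fit2.png",f[270:820,460:1110,::-1])
GR=[boxpts(-.007,.007,-.022,.022,.056,.09)]
for n in ["w1.npz","top0.npz"]:
    p=load(n);b=[x for x in blobs(p,(105,120,60),(130,255,255),15) if np.linalg.norm(px2w(p,[x[1]],.08)[0][:2]-[.489,-.277])<.06]
    print(n,"keeper",fit(p,GR,b[0][2].astype(float),[.489,-.277,.25]),b[0][0])
E
```

```text
w2.npz stage [ 0.587   0.0145 -0.0008] 0.2246721717077998 2536.0
plate [ 0.5899 -0.0066 -0.1423] 0.01641891809551664 8045.0 [ 0.0029 -0.021  -0.1415]
top0.npz stage [ 0.5887  0.0174 -0.0052] 1.6877891897499742 189.0
plate [ 0.5863 -0.0087 -0.1158] 0.6448769602677742 3796.0 [-0.0023 -0.0261 -0.1106]
w1.npz keeper (array([ 0.48792182, -0.2763928 ,  0.21104793]), np.float64(0.1001570954791412)) [290, 127, 45, 24, 674]
top0.npz keeper (array([ 0.49053084, -0.27880404,  0.28450966]), np.float64(0.5125188536953242)) [364, 211, 15, 7, 65]
```

View pics/fit2.png

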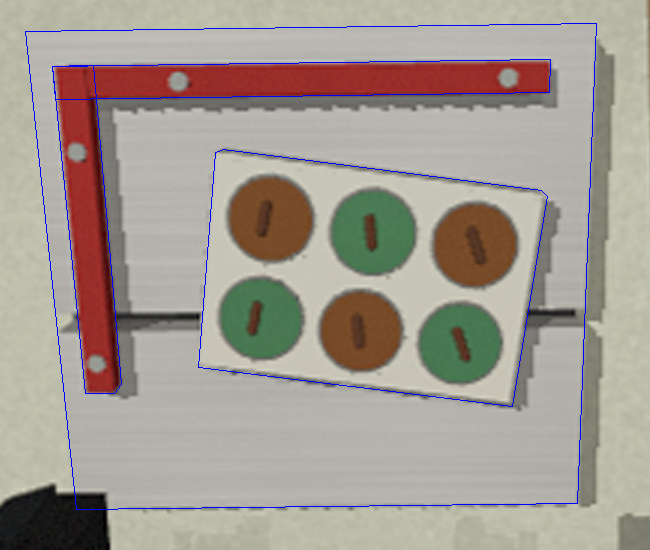

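>>> move_arm:
  targets:
    - [[0,0,0.012,-0.03,0.003,-0.03,0.75],[0,0,0,-0.03,0.003,-0.03,0.75],[0,0,0,-0.03,0.003,-0.03,0.75],[0,0,0,0,0,-0.045,0.75],[0,0,0,0,0,-0.045,0.75]]

```text
clock: 3.2
tool_pos: [0.5106, -0.0199, 0.1371]
eef_rot: [-0.701, 0.713, -0.011, 0.008]
contact_force: [1.2, 0.1, -0.3]
opening: 0.752
```

>>> move_arm:
  targets:
    - [[0,0,0,0,0,-0.035,0.75],[0,0,0,0,0,-0.01,0.75],[0,0,0,0,0,0,0.75],[0,0,0,0,0,0,0.75]]

```text
clock: 3.6
tool_pos: [0.5057, -0.028, 0.0891]
eef_rot: [-0.697, 0.717, -0.01, 0.003]
contact_force: [-0.0, -0.1, 1.3]
opening: 0.749
```

```bash
cat >st.py <<'E'
from plant import r
import numpy as np
from scipy.spatial.transform import Rotation as R
s=r.get_state();M=R.from_quat(s["eef_rot"]).as_matrix()
print(s["clock"],s["tool_pos"].round(4),"yaw+90",(np.arctan2(M[1,0],M[0,0])+np.pi/2).round(4),"z",M[:,2].round(4),"F",s["contact_force"].round(2),"M",s["moment"].round(2),s["opening"])
E
python3 st.py
```

```text
3.6 [ 0.5057 -0.028   0.0891] yaw+90 -0.0287 z [ 0.0192 -0.0097 -0.9998] F [-0.02 -0.11  1.34] M [ 0.01  0.03 -0.03] 0.7493126115629457
```

>>> move_arm:
  targets:
    - [[0.01,0.019,0.028,0.0,0.022,0,0.75],[0,0,0,0,0,-0.03,0.75],[0,0,0,0,0,-0.01,0.75],[0,0,0,0,0,0,0.75]]

```text
clock: 4.0
tool_pos: [0.5115, -0.0075, 0.0556]
eef_rot: [-0.706, 0.708, -0.005, 0.005]
contact_force: [0.0, -1.2, 0.5]
opening: 0.751
```

```bash
python3 st.py
```

```text
4.0 [ 0.5115 -0.0075  0.0556] yaw+90 -0.0036 z [ 1.440e-02  5.000e-04 -9.999e-01] F [ 0.04 -1.18  0.5 ] M [0.   0.02 0.02] 0.751177785757707
```

>>> move_arm:
  targets:
    - [[0,0.014,0.003,0.0,0.0,-0.008,0.75],[0,0,0,0,0,-0.004,0.75],[0,0,0,0.0,0,0,0.75]]

```text
clock: 4.3
tool_pos: [0.5132, -0.0085, 0.0456]
eef_rot: [-0.706, 0.708, -0.001, 0.001]
contact_force: [-0.3, 0.1, -0.1]
opening: 0.746
```

```bash
python3 st.py
```

```text
4.3 [ 0.5132 -0.0085  0.0456] yaw+90 -0.0019 z [ 0.0036  0.     -1.    ] F [-0.3   0.07 -0.06] M [ 0.02 -0.02  0.  ] 0.7463859354002718
```

>>> move_arm:
  targets:
    - [[0,0.003,0.001,0.005,0.001,-0.002,0.75],[0,0,0,0.004,0,0,0.75],[0,0,0,0.004,0,0,0.75],[0,0,0,0.004,0,0,0.75],[0,0,0,0.004,0,0,0.75]]

```text
clock: 4.8
tool_pos: [0.5352, -0.0081, 0.0442]
eef_rot: [-0.706, 0.708, 0.0, -0.001]
contact_force: [-1.3, -0.4, 0.6]
opening: 0.748
```

```bash
python3 st.py
```

```text
4.8 [ 0.5352 -0.0081  0.0442] yaw+90 -0.0018 z [-8.e-04 -7.e-04 -1.e+00] F [-1.34 -0.36  0.62] M [-0.11  0.31 -0.14] 0.747823454657467
```

Contact is light. I'll keep pushing.

>>> move_arm:
  targets:
    - [[0,0,0,0.004,0,0,0.75],[0,0,0,0.004,0,0,0.75],[0,0,0,0.004,0,0,0.75],[0,0,0,0.003,0,0,0.75],[0,0,0,0.003,0,0,0.75]]

```text
clock: 5.3
tool_pos: [0.5515, -0.0092, 0.044]
eef_rot: [-0.706, 0.708, 0.002, -0.004]
contact_force: [-3.4, -0.3, 2.8]
opening: 0.75
```

```bash
python3 st.py
```

```text
5.3 [ 0.5515 -0.0092  0.044 ] yaw+90 -0.0027 z [-0.0078 -0.0023 -1.    ] F [-3.36 -0.34  2.76] M [-0.01  0.73  0.02] 0.7504692893460151
```

>>> move_arm:
  targets:
    - [[0,-0.007,0.001,0.003,0,0,0.75],[0,0,0,0.003,0,0,0.75],[0,0,0,0.003,0,0,0.75],[0,0,0,0.002,0,0,0.75]]

```text
clock: 5.7
tool_pos: [0.5624, -0.0085, 0.044]
eef_rot: [-0.707, 0.707, 0.0, -0.001]
contact_force: [-1.8, 1.5, 1.2]
opening: 0.747
```

```bash
python3 st.py
```

```text
5.7 [ 0.5624 -0.0085  0.044 ] yaw+90 -0.0003 z [-0.002  -0.0017 -1.    ] F [-1.84  1.52  1.22] M [-0.    0.47  0.04] 0.7465231162378254
```

>>> move_arm:
  targets:
    - [[0,0,0,0.002,0,0,0.75],[0,0,0,0.002,0,0,0.75]]

```text
clock: 5.9
tool_pos: [0.5656, -0.0084, 0.0439]
eef_rot: [-0.707, 0.707, 0.001, -0.002]
contact_force: [-7.6, 0.2, 5.4]
opening: 0.754
```

>>> move_arm:
  targets:
    - [[0,0,0,0.002,0,0,0.75],[0,0,0,0.001,0,0,0.75]]

```text
clock: 6.1
tool_pos: [0.5656, -0.0084, 0.0437]
eef_rot: [-0.707, 0.707, 0.003, -0.005]
contact_force: [-3.2, -1.5, 4.3]
opening: 0.747
```

```bash
python3 st.py
```

```text
6.1 [ 0.5656 -0.0084  0.0437] yaw+90 -0.0005 z [-0.0115 -0.0022 -0.9999] F [-3.22 -1.5   4.25] M [0.   0.83 0.02] 0.7467543254090074
```

>>> move_arm:
  targets:
    - [[0,-0.011,0,0.003,0,0,0.75]]

```text
clock: 6.2
tool_pos: [0.5657, -0.0084, 0.0436]
eef_rot: [-0.707, 0.707, 0.001, -0.003]
contact_force: [-10.2, -0.6, 9.4]
opening: 0.756
```

>>> move_arm:
  targets:
    - [[0,0,0,0.003,0,0,0.75]]

```text
clock: 6.3
tool_pos: [0.5657, -0.0084, 0.0434]
eef_rot: [-0.707, 0.707, 0.003, -0.006]
contact_force: [-7.9, 0.1, 7.7]
opening: 0.749
```

>>> move_arm:
  targets:
    - [[0,0,0,0.003,0,0,0.75]]

```text
clock: 6.4
tool_pos: [0.5656, -0.0084, 0.0433]
eef_rot: [-0.707, 0.707, 0.006, -0.008]
contact_force: [-8.8, 0.0, 7.6]
opening: 0.748
```

```bash
python3 st.py
```

```text
6.4 [ 0.5656 -0.0084  0.0433] yaw+90 -0.0003 z [-0.0192 -0.0034 -0.9998] F [-8.82  0.03  7.62] M [ 0.05  1.66 -0.05] 0.7484033404404743
```

```bash
python3 - <<'E'
from plant import r
from h import *
p=r.snapshot("wrist");np.savez("w3.npz",**{k:p[k] for k in("frame","K","T")});cv2.imwrite("pics/w3.png",p["frame"][:,:,::-1])
m=redmask(p);st,e=fit(p,STOPS,m,[.587,.0145,-.001]);print("stage",st,e)
E
python3 st.py
```

```text
stage [ 0.58971489  0.01553582 -0.00130717] 0.2270046469254604
6.45 [ 0.5657 -0.0084  0.0433] yaw+90 -0.0004 z [-0.0196 -0.0034 -0.9998] F [-8.95 -0.22  7.92] M [ 0.03  1.68 -0.08] 0.7489016573157027
```

View pics/w3.png

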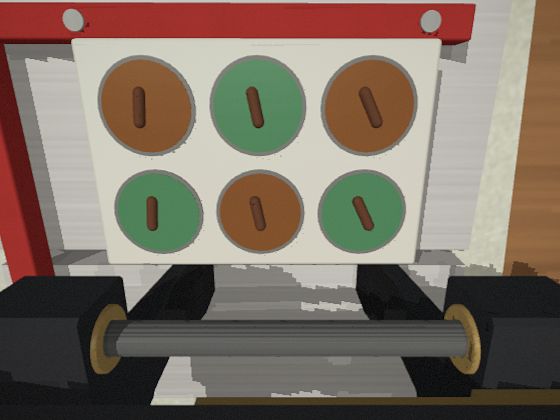

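```bash
python3 - <<'E'
from plant import r
from h import *
p=load("w3.npz")
c=px2w(p,[(74,40),(440,40)],.046);print("far corners",c.round(4)); print("near",px2w(p,[(109,263),(416,263)],.046).round(4)); print(r.get_state()["q"].round(3))
E
```

```text
far corners [[ 0.6612  0.0625  0.046 ]
 [ 0.661  -0.0624  0.046 ]]
near [[ 0.5773  0.0637  0.046 ]
 [ 0.5768 -0.0637  0.046 ]]
[-0.036  0.932 -0.054  1.86   0.125  0.373 -1.758]
```

>>> move_arm:
  targets:
    - [[0,0.015,0,-0.015,0,0,0.75],[0,0,0,-0.01,0,0.02,0.5],[0,0,0.1,0,-0.01,0.045,0.45],[0,0,0.15,0.005,-0.02,0.03,0.45],[0,0,0.15,0.01,-0.02,0.01,0.45]]

```text
clock: 6.95
tool_pos: [0.5607, -0.0545, 0.1505]
eef_rot: [0.835, -0.55, -0.005, 0.011]
contact_force: [0.6, 1.1, -0.5]
opening: 0.454
```

>>> move_arm:
  targets:
    - [[0,0,0.15,0.015,-0.02,0,0.45],[0,0,0.15,0.015,-0.02,0,0.45],[0,0,0.15,0.015,-0.01,0,0.45],[0,0,0.15,0.015,-0.01,0,0.45],[0,0,0.15,0,0,0,0.45]]

```text
clock: 7.45
tool_pos: [0.6349, -0.1224, 0.1565]
eef_rot: [0.978, -0.208, 0.011, 0.007]
contact_force: [-0.1, 0.3, -0.3]
opening: 0.45
```

```bash
python3 st.py
```

```text
7.45 [ 0.6349 -0.1224  0.1565] yaw+90 1.1509 z [ 0.0193 -0.0186 -0.9996] F [-0.12  0.26 -0.27] M [-0.03  0.02 -0.01] 0.450139514130052
```

>>> move_arm:
  targets:
    - [[0.018,0,0.14,-0.006,0.01,0,0.45],[0,0.019,0.14,-0.006,0,-0.02,0.45],[0,0,0.13,-0.004,0,-0.04,0.45],[0,0,0,0,0,-0.02,0.45],[0,0,0,0,0,0,0.45]]

```text
clock: 7.95
tool_pos: [0.6288, -0.1149, 0.0766]
eef_rot: [1.0, 0.001, 0.011, -0.005]
contact_force: [-0.3, 0.7, 0.2]
opening: 0.456
```

```bash
python3 st.py
```

```text
7.95 [ 0.6288 -0.1149  0.0766] yaw+90 1.5727 z [ 0.0223  0.0097 -0.9997] F [-0.28  0.68  0.2 ] M [-0.05 -0.05 -0.02] 0.4563467226598301
```

>>> move_arm:
  targets:
    - [[-0.01,0.022,-0.003,-0.012,0,-0.01,0.45],[0,0,0,0,0,-0.018,0.45],[0,0,0,0,0,-0.005,0.45],[0,0,0,0,0,0,0.45]]

```text
clock: 8.35
tool_pos: [0.6193, -0.1149, 0.0453]
eef_rot: [1.0, -0.002, 0.003, 0.001]
contact_force: [-0.5, -0.3, 0.4]
opening: 0.451
```

```bash
python3 st.py
```

```text
8.35 [ 0.6193 -0.1149  0.0453] yaw+90 1.5666 z [ 0.0059 -0.0017 -1.    ] F [-0.48 -0.27  0.39] M [-0.01 -0.06 -0.  ] 0.4511488349977617
```

>>> move_arm:
  targets:
    - [[0,0.006,0.003,-0.001,0.008,-0.001,0.45],[0,0,0,0,0.008,0,0.45],[0,0,0,0,0.008,0,0.45],[0,0,0,0,0.006,0,0.45],[0,0,0,0,0.004,0,0.45]]

```text
clock: 8.85
tool_pos: [0.6203, -0.0771, 0.0477]
eef_rot: [1.0, -0.001, 0.002, 0.001]
contact_force: [0.7, -0.7, -0.2]
opening: 0.452
```

```bash
python3 st.py
```

```text
8.85 [ 0.6203 -0.0771  0.0477] yaw+90 1.5698 z [ 0.0048 -0.0012 -1.    ] F [ 0.72 -0.73 -0.19] M [-0.09 -0.08 -0.  ] 0.45170628447284517
```

>>> move_arm:
  targets:
    - [[0,0.005,0.001,-0.002,0.004,-0.004,0.45],[0,0,0,0,0.004,0,0.45],[0,0,0,0,0.004,0,0.45],[0,0,0,0,0.004,0,0.45],[0,0,0,0,0.004,0,0.45]]

```text
clock: 9.35
tool_pos: [0.6184, -0.0595, 0.0438]
eef_rot: [1.0, -0.001, -0.0, 0.004]
contact_force: [0.1, -2.0, 0.1]
opening: 0.448
```

```bash
python3 st.py
```

```text
9.35 [ 0.6184 -0.0595  0.0438] yaw+90 1.5682 z [-4.0e-04 -7.3e-03 -1.0e+00] F [ 0.14 -1.99  0.08] M [-0.48 -0.08 -0.01] 0.4480888175796915
```

>>> move_arm:
  targets:
    - [[0.007,0,0.001,0.001,0.004,0,0.45],[0,0,0,0,0.004,0,0.45],[0,0,0,0,0.003,0,0.45],[0,0,0,0,0.003,0,0.45],[0,0,0,0,0.002,0,0.45]]

```text
clock: 9.85
tool_pos: [0.6189, -0.0431, 0.0437]
eef_rot: [1.0, -0.001, -0.001, 0.0]
contact_force: [0.3, -2.3, 0.8]
opening: 0.453
```

```bash
python3 st.py
```

```text
9.85 [ 0.6189 -0.0431  0.0437] yaw+90 1.5686 z [-0.0018 -0.001  -1.    ] F [ 0.34 -2.3   0.83] M [-0.53 -0.06 -0.04] 0.4533005698914641
```

>>> move_arm:
  targets:
    - [[0,0,0,0,0.002,0,0.45],[0,0,0,0,0.002,0,0.45]]

```text
clock: 10.05
tool_pos: [0.6189, -0.0386, 0.0437]
eef_rot: [1.0, -0.001, -0.001, 0.0]
contact_force: [-0.0, -3.8, 1.5]
opening: 0.446
```

>>> move_arm:
  targets:
    - [[0,0,0,0,0.002,0,0.45],[0,0,0,0,0.002,0,0.45]]

```text
clock: 10.25
tool_pos: [0.6188, -0.0377, 0.0438]
eef_rot: [1.0, -0.002, -0.001, 0.003]
contact_force: [-0.1, -5.8, 2.3]
opening: 0.449
```

```bash
python3 st.py
```

```text
10.25 [ 0.6188 -0.0377  0.0438] yaw+90 1.5674 z [-0.0024 -0.0062 -1.    ] F [-0.06 -5.78  2.34] M [-1.38 -0.09  0.12] 0.4493202957970873
```

>>> move_arm:
  targets:
    - [[0.006,0,0.002,0.001,0.003,0,0.45]]

```text
clock: 10.35
tool_pos: [0.6189, -0.0377, 0.0437]
eef_rot: [1.0, -0.001, -0.002, 0.003]
contact_force: [-2.8, -8.2, 5.5]
opening: 0.448
```

>>> move_arm:
  targets:
    - [[0,0,0,0.001,0.003,0,0.45]]

```text
clock: 10.45
tool_pos: [0.619, -0.0377, 0.0436]
eef_rot: [1.0, -0.002, -0.004, 0.005]
contact_force: [-1.5, -7.9, 4.9]
opening: 0.448
```

>>> move_arm:
  targets:
    - [[0,0,0,0.001,0.003,0,0.45],[0,0,0,0.001,0.003,0,0.45]]

```text
clock: 10.65
tool_pos: [0.6189, -0.0377, 0.0435]
eef_rot: [1.0, -0.003, -0.006, 0.01]
contact_force: [-1.9, -6.1, 4.8]
opening: 0.45
```

```bash
python3 st.py;  python3 - <<'E'
from plant import r
from h import *
p=r.snapshot("wrist");np.savez("w4.npz",**{k:p[k] for k in("frame","K","T")});cv2.imwrite("pics/w4.png",p["frame"][:,:,::-1])
E
```

```text
10.65 [ 0.6189 -0.0377  0.0435] yaw+90 1.5645 z [-0.0122 -0.0193 -0.9997] F [-1.92 -6.14  4.76] M [-1.43  0.44  0.27] 0.4499286949633978
```

View pics/w4.png

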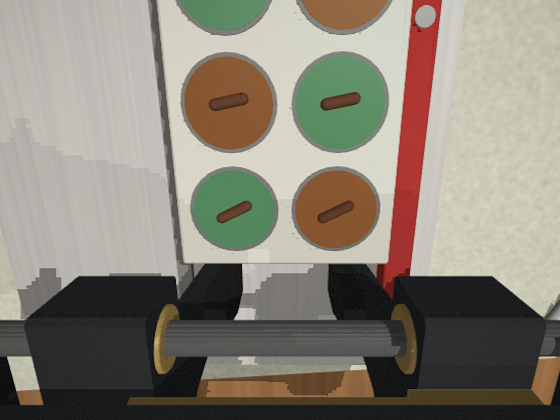

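>>> move_arm:
  targets:
    - [[0.019,-0.012,0.006,0,0.004,0,0.45]]

```text
clock: 10.8
tool_pos: [0.6189, -0.0376, 0.0434]
eef_rot: [1.0, -0.001, -0.001, 0.003]
contact_force: [2.8, -9.7, -1.1]
opening: 0.451
```

>>> move_arm:
  targets:
    - [[0,0,0,0,0.005,0,0.45],[0,0,0,0,0.005,0,0.45]]

```text
clock: 11.0
tool_pos: [0.6186, -0.0377, 0.0433]
eef_rot: [1.0, -0.004, -0.001, 0.01]
contact_force: [0.7, -10.0, 2.9]
opening: 0.451
```

```bash
python3 st.py
```

```text
11.0 [ 0.6186 -0.0377  0.0433] yaw+90 1.5633 z [-0.0025 -0.0204 -0.9998] F [  0.69 -10.03   2.89] M [-2.05 -0.17  0.28] 0.4514261915147788
```

>>> move_arm:
  targets:
    - [[0.02,0,0.006,0,-0.02,0,0.45],[0,0,0,0,-0.01,0.03,0.6],[0,0,0,-0.01,-0.01,0.045,1],[0,0,0,-0.015,-0.02,0.04,1],[0,0,0,-0.02,-0.03,0.03,1]]

```text
clock: 11.5
tool_pos: [0.5726, -0.1186, 0.1878]
eef_rot: [1.0, 0.006, -0.003, -0.006]
contact_force: [0.9, -1.0, 0.3]
opening: 0.785
```

>>> move_arm:
  targets:
    - [[0,0,0.03,-0.02,-0.035,0.02,1],[0,0,0.04,-0.02,-0.04,0.01,1],[0,0,0.04,-0.015,-0.04,0.01,1],[0,0,0.04,-0.01,-0.04,0,1],[0,0,0.04,0,-0.03,0,1]]

```text
clock: 12.0
tool_pos: [0.5076, -0.3018, 0.2356]
eef_rot: [0.994, 0.109, 0.003, -0.009]
contact_force: [0.2, -0.4, -0.1]
opening: 0.999
```

```bash
python3 st.py
```

```text
12.0 [ 0.5076 -0.3018  0.2356] yaw+90 1.7901 z [ 0.0045  0.018  -0.9998] F [ 0.16 -0.39 -0.09] M [-0.09 -0.15 -0.02] 0.9992937918921293
```

>>> move_arm:
  targets:
    - [[-0.018,0.004,0,-0.02,-0.012,0,1],[0,0,0,0,0,0,1],[0,0,0,0,0,0,1]]

```text
clock: 12.3
tool_pos: [0.4878, -0.317, 0.235]
eef_rot: [0.994, 0.107, 0.002, -0.001]
contact_force: [1.0, -0.1, 0.2]
opening: 1.0
```

```bash
python3 st.py;  python3 - <<'E'
from plant import r
from h import *
p=r.snapshot("wrist");np.savez("w5.npz",**{k:p[k] for k in("frame","K","T")});cv2.imwrite("pics/w5.png",p["frame"][:,:,::-1])
GR=[boxpts(-.007,.007,-.022,.022,.056,.09)]
b=[x for x in blobs(p,(105,120,40),(130,255,255),60)]
for x in b: print(x[0],px2w(p,[x[1]],.085))
x=min(b,key=lambda x:np.linalg.norm(px2w(p,[x[1]],.08)[0][:2]-[.489,-.277]))
print(fit(p,GR,x[2].astype(float),[.489,-.277,.21]))
E
```

```text
12.3 [ 0.4878 -0.317   0.235 ] yaw+90 1.7846 z [ 0.0045  0.002  -1.    ] F [ 0.97 -0.05  0.2 ] M [-0.04 -0.12  0.05] 0.9997425201340012
[287, 121, 17, 56, 936] [[ 0.48786799 -0.27638975  0.085     ]]
[521, 153, 39, 42, 1362] [[ 0.6935301  -0.25289228  0.085     ]]
(array([ 0.48769629, -0.27691909,  0.22830448]), np.float64(0.08764454499748617))
```

View pics/w5.png

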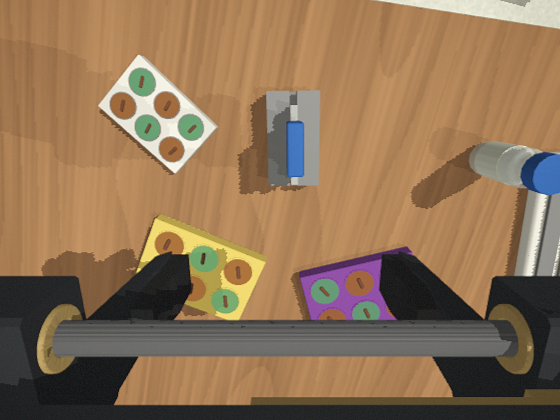

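>>> move_arm:
  targets:
    - [[0,0.004,0.004,0,0.04,0,1],[0,0,0,0,0,-0.04,1],[0,0,0,0,0,-0.04,1],[0,0,0,0,0,-0.02,1],[0,0,0,0,0,0,1]]

```text
clock: 12.85
tool_pos: [0.4961, -0.2657, 0.1344]
eef_rot: [0.993, 0.115, 0.006, -0.003]
contact_force: [-0.4, 0.3, -0.3]
opening: 0.999
```

```bash
python3 st.py
```

```text
12.85 [ 0.4961 -0.2657  0.1344] yaw+90 1.8011 z [ 0.0119  0.0079 -0.9999] F [-0.38  0.32 -0.27] M [-0.06 -0.09 -0.02] 0.9992943149927874
```

>>> move_arm:
  targets:
    - [[-0.008,0.012,-0.01,-0.008,-0.011,-0.01,1],[0,0,0,0,0,-0.02,1],[0,0,0,0,0,-0.015,1],[0,0,0,0,0,-0.01,1],[0,0,0,0,0,0,1]]

```text
clock: 13.35
tool_pos: [0.4914, -0.2769, 0.0799]
eef_rot: [0.994, 0.111, 0.003, 0.002]
contact_force: [-0.5, 0.4, 0.6]
opening: 0.996
```

```bash
python3 st.py
```

```text
13.35 [ 0.4914 -0.2769  0.0799] yaw+90 1.7924 z [ 0.0053 -0.0027 -1.    ] F [-0.52  0.4   0.59] M [ 0.02 -0.04  0.02] 0.996134330754888
```

Now I'll do the last of the descent and close with a moderate grip.

>>> move_arm:
  targets:
    - [[0.002,0.005,0,-0.003,0,-0.008,0.8],[0,0,0,-0.001,0,-0.004,0.5],[0,0,0,0,0,0,0.35],[0,0,0,0,0,0,0.25]]
  force: 20

```text
clock: 13.75
tool_pos: [0.4879, -0.2776, 0.0683]
eef_rot: [0.994, 0.11, 0.001, 0.001]
contact_force: [-0.1, -0.8, 0.5]
opening: 0.658
```

```bash
python3 st.py
```

```text
13.75 [ 0.4879 -0.2776  0.0683] yaw+90 1.7917 z [ 0.0021 -0.0017 -1.    ] F [-0.07 -0.84  0.53] M [ 0.   -0.12 -0.05] 0.6579270049629071
```

>>> move_arm:
  targets:
    - [[0,0.002,0,0,0.001,0,0],[0,0,0,0,0,0,0],[0,0,0,0,0,0,0],[0,0,0,0,0,0,0],[0,0,0,0,0,0,0]]
  force: 20

```text
clock: 14.25
tool_pos: [0.4887, -0.2766, 0.0694]
eef_rot: [0.994, 0.11, 0.001, 0.001]
contact_force: [0.1, -0.4, 0.3]
opening: 0.209
```

>>> move_arm:
  targets:
    - [[0,0,0,0,0,0,0],[0,0,0,0,0,0,0],[0,0,0,0,0,0,0]]
  force: 20

```text
clock: 14.55
tool_pos: [0.4887, -0.2766, 0.0694]
eef_rot: [0.994, 0.11, 0.001, 0.001]
contact_force: [0.3, 0.3, 0.2]
opening: 0.157
```

```bash
python3 st.py
```

```text
14.55 [ 0.4887 -0.2766  0.0694] yaw+90 1.7916 z [ 0.0018 -0.0023 -1.    ] F [0.25 0.28 0.24] M [-0.02 -0.07  0.03] 0.15723548639109114
```

>>> move_arm:
  targets:
    - [[0,0,0,0,0,0.008,0],[0,0,0,0,0,0.008,0],[0,0,0,0,0,0.01,0],[0,0,0,0,0,0.02,0],[0,0,0,0,0,0.04,0]]
  force: 30

```text
clock: 15.05
tool_pos: [0.485, -0.2756, 0.1557]
eef_rot: [0.994, 0.111, -0.004, -0.001]
contact_force: [0.6, -0.8, 0.1]
opening: 0.156
```

```bash
python3 st.py
```

```text
15.05 [ 0.485  -0.2756  0.1557] yaw+90 1.7927 z [-0.0076  0.0013 -1.    ] F [ 0.64 -0.82  0.09] M [-0.09 -0.16  0.04] 0.15627179259148877
```

>>> move_arm:
  targets:
    - [[0,0.008,-0.03,0.01,0.03,0.005,0],[0,0,-0.03,0.01,0.04,0,0],[0,0,-0.03,0.01,0.04,0,0],[0,0,-0.03,0.01,0.04,0,0],[0,0,-0.03,0.01,0.04,0,0]]

```text
clock: 15.55
tool_pos: [0.5367, -0.0904, 0.1703]
eef_rot: [1.0, 0.023, -0.003, 0.003]
contact_force: [0.7, 0.0, -0.7]
opening: 0.154
```

>>> move_arm:
  targets:
    - [[0,0,-0.03,0.01,0.04,0,0],[0,0,-0.02,0.01,0.03,0,0],[0,0,-0.01,0.005,0.02,0,0],[0,0,0,0,0.01,0,0],[0,0,0,0,0,0,0]]

```text
clock: 16.05
tool_pos: [0.5631, 0.0231, 0.1755]
eef_rot: [1.0, -0.002, -0.0, -0.0]
contact_force: [0.4, -0.3, -1.6]
opening: 0.154
```

```bash
python3 st.py
```

```text
16.05 [0.5631 0.0231 0.1755] yaw+90 1.5667 z [-4.e-04  3.e-04 -1.e+00] F [ 0.4  -0.3  -1.65] M [-0.02 -0.09  0.05] 0.15447237230797742
```

>>> move_arm:
  targets:
    - [[0,0,0.003,0.007,0.012,-0.02,0],[0,0,0,0,0,-0.02,0],[0,0,0,0,0,0,0],[0,0,0,0,0,0,0]]

```text
clock: 16.45
tool_pos: [0.5697, 0.0284, 0.1362]
eef_rot: [1.0, -0.003, -0.0, 0.002]
contact_force: [0.7, 0.1, -1.2]
opening: 0.157
```

```bash
python3 st.py;  python3 - <<'E'
from plant import r
from h import *
p=r.snapshot("wrist");np.savez("w6.npz",**{k:p[k] for k in("frame","K","T")});
q=r.snapshot("scene");np.savez("s6.npz",**{k:q[k] for k in("frame","K","T")})
a=p["frame"][:300,:,::-1].copy();b=cv2.resize(q["frame"][170:320,150:350,::-1],None,fx=2,fy=2,interpolation=cv2.INTER_CUBIC)
c=np.zeros((600,560,3),np.uint8);c[:300]=a;c[300:,:400]=b;cv2.imwrite("pics/c6.png",c)
for X in [(.571,.0355,.028),(.571,-.06,.028),(.571,.095,.028)]: print(w2px(p,[X]),w2px(q,[X]))
E
```

```text
16.45 [0.5697 0.0284 0.1362] yaw+90 1.5639 z [-3.0e-04 -4.8e-03 -1.0e+00] F [ 0.66  0.13 -1.21] M [ 0.  -0.1  0. ] 0.15722595192759958
[[286.73728994 199.97362968]] [[253.8859479  246.60488922]]
[[287.55932294 314.61425047]] [[232.45255536 219.20718884]]
[[286.12655245 114.80025507]] [[268.53028795 265.32433553]]
```

View pics/c6.png

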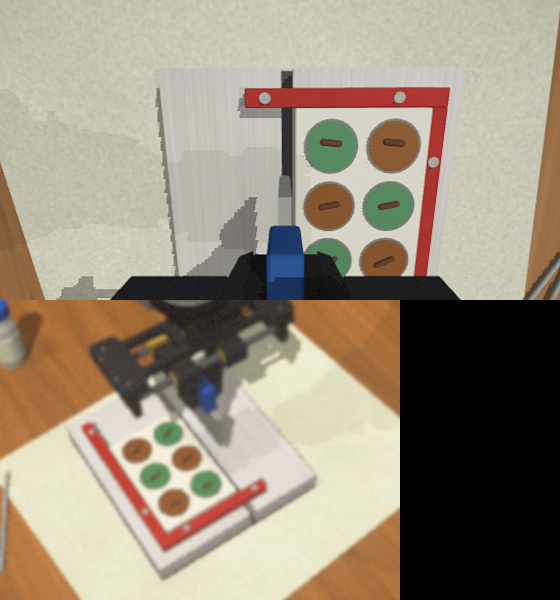

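```bash
python3 - <<'E'
from h import *
p=load("w6.npz");g=cv2.cvtColor(p["frame"],cv2.COLOR_RGB2GRAY)
for r_ in (80,115,135,155,170,180,190,205,220): print(r_,g[r_,274:302].tolist())
b=max(blobs(p,(105,120,20),(130,255,255),100),key=lambda x:x[0][4]);print("blue",b[0])
for z in(.075,.08,.1,.123): print(z,w2px(p,[(.5697-.003,.0634,z),(.5697+.003,.0634,z)]).round(1).tolist())
print(w2px(p,[(.567,.12,.028),(.575,.12,.028),(.567,.09,.028),(.575,.09,.028)]).round(1).tolist())
print("grip far-top",w2px(p,[(.5697-.007,.0504,z) for z in(.123,.157)]+[(.5697+.007,.0504,z) for z in(.123,.157)]).round(1).tolist())
E
```

```text
80 [198, 200, 202, 203, 202, 202, 180, 119, 73, 78, 62, 47, 46, 48, 49, 43, 45, 39, 96, 176, 195, 195, 196, 196, 193, 191, 193, 195]
115 [139, 137, 140, 141, 142, 141, 143, 98, 43, 48, 45, 46, 47, 47, 49, 47, 44, 42, 88, 112, 108, 152, 189, 210, 212, 213, 212, 212]
135 [196, 196, 196, 199, 200, 199, 203, 149, 41, 44, 49, 44, 46, 47, 46, 45, 47, 42, 91, 115, 108, 155, 194, 210, 213, 213, 212, 212]
155 [183, 180, 182, 184, 185, 186, 190, 143, 48, 43, 47, 43, 46, 49, 46, 46, 47, 39, 92, 116, 109, 154, 187, 200, 203, 202, 203, 202]
170 [183, 183, 182, 183, 184, 185, 188, 147, 65, 46, 46, 50, 46, 48, 49, 45, 47, 44, 91, 116, 110, 155, 190, 200, 201, 201, 201, 201]
180 [181, 180, 181, 183, 177, 135, 103, 106, 104, 106, 105, 105, 104, 106, 107, 108, 76, 40, 91, 115, 111, 154, 190, 200, 201, 201, 201, 201]
190 [182, 180, 181, 185, 145, 100, 104, 106, 106, 104, 108, 107, 105, 104, 105, 107, 97, 65, 90, 114, 111, 156, 190, 201, 201, 201, 201, 201]
205 [182, 177, 179, 177, 160, 150, 150, 152, 151, 152, 152, 151, 152, 151, 152, 152, 154, 126, 102, 111, 112, 155, 192, 201, 202, 200, 202, 202]
220 [180, 180, 181, 176, 162, 150, 152, 151, 150, 151, 151, 152, 151, 151, 152, 152, 154, 120, 98, 111, 117, 159, 193, 202, 201, 201, 200, 201]
blue [266, 226, 39, 94, 3412]
0.075 [[279.2, 174.6], [289.7, 174.5]]
0.08 [[279.1, 176.4], [289.8, 176.3]]
0.1 [[278.4, 184.3], [290.4, 184.2]]
0.123 [[277.4, 195.8], [291.1, 195.7]]
[[279.7, 75.2], [292.0, 75.1], [280.3, 122.5], [292.1, 122.4]]
grip far-top [[269.0, 223.9], [264.7, 255.4], [300.1, 223.7], [304.0, 255.1]]
```

>>> move_arm:
  targets:
    - [[0.005,0,0.006,0.001,0.007,-0.005,0],[0,0,0,0,0,-0.015,0],[0,0,0,0,0,-0.008,0],[0,0,0,0,0,0,0],[0,0,0,0,0,0,0]]

```text
clock: 17.05
tool_pos: [0.5727, 0.0356, 0.11]
eef_rot: [1.0, -0.001, 0.003, -0.001]
contact_force: [-0.1, -0.8, -1.2]
opening: 0.156
```

```bash
python3 st.py
```

```text
17.05 [0.5727 0.0356 0.11  ] yaw+90 1.5684 z [ 0.0051  0.0018 -1.    ] F [-0.09 -0.83 -1.16] M [-0.03 -0.05 -0.06] 0.15622370464659927
```

>>> move_arm:
  targets:
    - [[-0.002,0.005,0.002,-0.0015,0,-0.006,0],[0,0,0,0,0,-0.004,0],[0,0,0,0,0,0,0]]

```text
clock: 17.35
tool_pos: [0.5716, 0.036, 0.1002]
eef_rot: [1.0, 0.0, 0.001, -0.0]
contact_force: [0.1, 0.2, -0.9]
opening: 0.16
```

```bash
python3 st.py;  python3 - <<'E'
from plant import r
from h import *
p=r.snapshot("wrist");np.savez("w7.npz",**{k:p[k] for k in("frame","K","T")});g=cv2.cvtColor(p["frame"],cv2.COLOR_RGB2GRAY)
for r_ in (120,150,170,180,190,200,205,220,230): print(r_,g[r_,270:302].tolist())
x=r.get_state()["tool_pos"]
print([w2px(p,[(x[0]+d,x[1]+.035,z) for d in(-.003,.003)]).round(1).tolist() for z in(.037,.042,.085)])
print(w2px(p,[(.567,.12,.028),(.575,.12,.028),(.567,.09,.028),(.575,.09,.028)]).round(1).tolist())
E
```

```text
17.35 [0.5716 0.036  0.1002] yaw+90 1.5708 z [ 1.3e-03  1.0e-04 -1.0e+00] F [ 0.13  0.24 -0.92] M [-0.08 -0.13 -0.04] 0.1599616554592433
120 [87, 89, 86, 86, 89, 86, 86, 87, 85, 88, 85, 88, 87, 89, 87, 86, 87, 85, 86, 89, 88, 87, 86, 87, 88, 88, 88, 88, 89, 87, 88, 88]
150 [198, 198, 199, 201, 202, 201, 200, 187, 124, 43, 46, 46, 47, 47, 50, 49, 51, 50, 49, 44, 71, 109, 117, 117, 161, 195, 212, 215, 215, 214, 214, 214]
170 [184, 184, 186, 185, 187, 187, 188, 175, 116, 44, 46, 44, 47, 46, 46, 49, 47, 47, 45, 43, 79, 109, 114, 122, 160, 190, 201, 203, 203, 202, 203, 203]
180 [184, 182, 183, 187, 187, 186, 188, 174, 116, 93, 110, 106, 108, 108, 106, 108, 107, 109, 105, 107, 93, 109, 114, 134, 165, 194, 203, 203, 203, 201, 203, 203]
190 [120, 120, 119, 122, 120, 118, 173, 166, 118, 104, 107, 105, 108, 106, 106, 106, 106, 107, 107, 106, 110, 116, 112, 136, 169, 194, 202, 204, 202, 202, 203, 202]
200 [119, 118, 119, 120, 122, 121, 117, 129, 148, 154, 151, 154, 153, 154, 152, 155, 154, 153, 154, 152, 155, 144, 117, 140, 172, 197, 204, 202, 203, 203, 203, 203]
205 [118, 118, 121, 121, 121, 117, 116, 164, 165, 153, 153, 153, 154, 153, 155, 153, 155, 153, 153, 154, 155, 140, 112, 141, 176, 198, 203, 203, 202, 203, 202, 203]
220 [119, 116, 120, 119, 119, 117, 115, 165, 166, 153, 153, 153, 154, 154, 153, 155, 155, 153, 153, 155, 156, 139, 112, 148, 178, 198, 204, 203, 203, 203, 203, 203]
230 [39, 42, 50, 53, 54, 53, 53, 54, 52, 50, 54, 53, 53, 54, 52, 52, 53, 54, 51, 54, 57, 54, 55, 52, 52, 56, 52, 57, 56, 50, 162, 201]
[[[279.8, 174.3], [290.1, 174.3]], [[279.6, 175.9], [290.3, 175.9]], [[278.3, 194.6], [291.8, 194.5]]]
[[276.4, 85.2], [290.6, 85.2], [276.8, 139.5], [290.5, 139.5]]
```

>>> move_arm:
  targets:
    - [[0,0.001,0,0,0,-0.006,0],[0,0,0,0,0,-0.006,0],[0,0,0,0,0,-0.004,0]]

```text
clock: 17.7
tool_pos: [0.5723, 0.0361, 0.0839]
eef_rot: [1.0, -0.0, 0.001, -0.0]
contact_force: [-0.3, 1.2, -1.9]
opening: 0.155
```

```bash
python3 st.py
```

```text
17.7 [0.5723 0.0361 0.0839] yaw+90 1.5705 z [ 2.1e-03  5.0e-04 -1.0e+00] F [-0.34  1.24 -1.91] M [-0.09 -0.1  -0.05] 0.1549845620432919
```

>>> move_arm:
  targets:
    - [[0,0.002,0,-0.0006,0,-0.004,0],[0,0,0,0,0,-0.004,0],[0,0,0,0,0,-0.003,0]]

```text
clock: 18.0
tool_pos: [0.5713, 0.0361, 0.0713]
eef_rot: [1.0, -0.0, -0.001, -0.0]
contact_force: [0.7, 0.1, -1.9]
opening: 0.155
```

```bash
python3 st.py
```

```text
18.0 [0.5713 0.0361 0.0713] yaw+90 1.5707 z [-1.1e-03  4.0e-04 -1.0e+00] F [ 0.75  0.06 -1.93] M [-0.02 -0.12 -0.02] 0.15540029911208683
```

>>> move_arm:
  targets:
    - [[0,0,0,0,0,-0.003,0],[0,0,0,0,0,-0.002,0],[0,0,0,0,0,-0.001,0]]

```text
clock: 18.3
tool_pos: [0.5715, 0.0362, 0.0673]
eef_rot: [1.0, -0.0, -0.0, 0.001]
contact_force: [-3.1, -1.6, 8.9]
opening: 0.157
```

```bash
python3 st.py
```

```text
18.3 [0.5715 0.0362 0.0673] yaw+90 1.5706 z [-1.0e-04 -1.1e-03 -1.0e+00] F [-3.14 -1.57  8.9 ] M [-0.23  0.76 -0.01] 0.15747123397416932
```

>>> move_arm:
  targets:
    - [[0,0,0,0,0,0.0005,0.25],[0,0,0,0,0,0,0.35],[0,0,0,0,0,0,0.45],[0,0,0,0,0,0,0.5]]

```text
clock: 18.7
tool_pos: [0.5723, 0.0365, 0.0685]
eef_rot: [1.0, -0.0, 0.001, 0.0]
contact_force: [0.8, -0.6, -0.1]
opening: 0.485
```

```bash
python3 st.py
```

```text
18.7 [0.5723 0.0365 0.0685] yaw+90 1.5707 z [ 2.1e-03 -7.0e-04 -1.0e+00] F [ 0.79 -0.63 -0.08] M [-0.06 -0.13  0.03] 0.4850600378894058
```

>>> move_arm:
  targets:
    - [[0,0,0,0,0,0.015,0.5],[0,0,0,0,0,0.03,0.5],[0,0,0,0,0,0.045,0.5],[0,0,0,0,-0.02,0.045,0.5],[0,0,0,0,-0.03,0.03,0.5]]

```text
clock: 19.2
tool_pos: [0.5684, -0.0089, 0.2384]
eef_rot: [1.0, 0.006, -0.003, -0.001]
contact_force: [0.7, 0.8, 0.6]
opening: 0.501
```

>>> move_arm:
  targets:
    - [[0,0,0,0,-0.02,0,0.5],[0,0,0,0,0,0,0.5],[0,0,0,0,0,0,0.5]]

```text
clock: 19.5
tool_pos: [0.5708, -0.0331, 0.2461]
eef_rot: [1.0, 0.002, 0.002, -0.0]
contact_force: [-0.7, 0.0, -0.2]
opening: 0.498
```

```bash
python3 st.py;  python3 - <<'E'
from plant import r
from h import *
p=r.snapshot("wrist");np.savez("w8.npz",**{k:p[k] for k in("frame","K","T")})
m=redmask(p);st,e=fit(p,STOPS,m,[.587,.0145,-.001]);print("stage",st,e)
b=max(blobs(p,(105,120,40),(130,255,255),60),key=lambda x:x[0][4])
k,e=fit(p,[boxpts(-.007,.007,-.022,.022,.054,.088)],b[2].astype(float),[.571,.036,0]);print("keeper",k,e,rel(st,k),"target -.016 .021")
k,e=fit(p,[boxpts(-.007,.007,-.022,.022,.074,.108)],b[2].astype(float),[.571,.036,0]);print("if 20mm high: ",e)
cv2.imwrite("pics/w8.png",p["frame"][:,:,::-1])
E
```

```text
19.5 [ 0.5708 -0.0331  0.2461] yaw+90 1.5754 z [ 0.0049  0.001  -1.    ] F [-0.72  0.   -0.21] M [ 0.01 -0.13 -0.04] 0.49792033012703124
stage [ 0.58673343  0.01461637 -0.00722636] 0.4859376162389074
keeper [ 0.59392998 -0.03754368  0.32720595] 1.7692910497532346 [ 0.00757329 -0.05210669  0.33443232] target -.016 .021
if 20mm high:  1.0
```

View pics/w8.png

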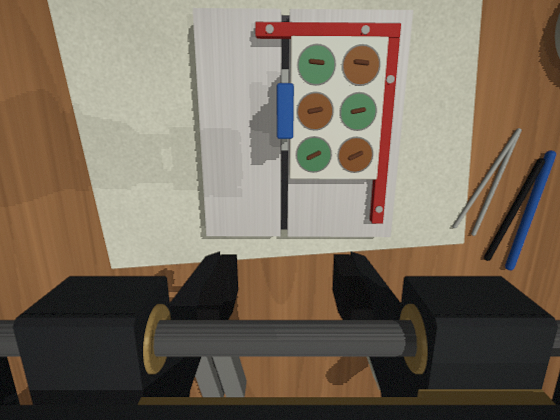

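The keeper's blue grip at (285,110) stands in the slot, and the plate sits in the red corner. The keeper fit above had locked onto the blue pen, so I'll refit on the right blob.

```bash
python3 - <<'E'
from h import *
p=load("w8.npz")
st,e=fit(p,STOPS,redmask(p),[.5870,.0145,0.0]);print("stage",st.round(4),round(e,3))
b=min(blobs(p,(105,120,40),(130,255,255),60),key=lambda x:abs(x[1][0]-285))[2].astype(float)
for dz in(0,.01,.02):
    k,e=fit(p,[boxpts(-.007,.007,-.022,.022,.054+dz,.088+dz)],b,[.571,.036,0]);print("keeper dz",dz,k.round(4),round(e,3),rel(st,k).round(4))
pm=platemask(p,st);pl,e=fit(p,PLATE,pm,[.619,.0355,0]);print("plate",pl.round(4),round(e,3),rel(st,pl).round(4),"want .032 .021")
print("stop inner edges vs plate:",w2px(p,tf(np.array([[.075,.085,.028],[-.011,.085,.028]]),st)).round(1).tolist())
E
```

```text
stage [ 0.5871  0.0143 -0.0027] 0.488
keeper dz 0 [0.5713 0.0363 0.002 ] 0.096 [-0.0159  0.0219  0.0047]
keeper dz 0.01 [ 0.5709  0.036  -0.0197] 0.176 [-0.0163  0.0216 -0.017 ]
keeper dz 0.02 [0.5713 0.0353 0.0117] 0.258 [-0.0158  0.0209  0.0143]
plate [ 0.6169  0.0312 -0.0039] 0.102 [ 0.0297  0.0169 -0.0012] want .032 .021
stop inner edges vs plate: [[383.1, 39.8], [290.3, 39.1]]
```

```bash
python3 - <<'E'
from h import *
p=load("w8.npz");cv2.imwrite("pics/w8c.png",cv2.resize(p["frame"][10:200,240:420,::-1],None,fx=3,fy=3,interpolation=cv2.INTER_NEAREST))
E
```

```text
(no output)
```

View pics/w8c.png

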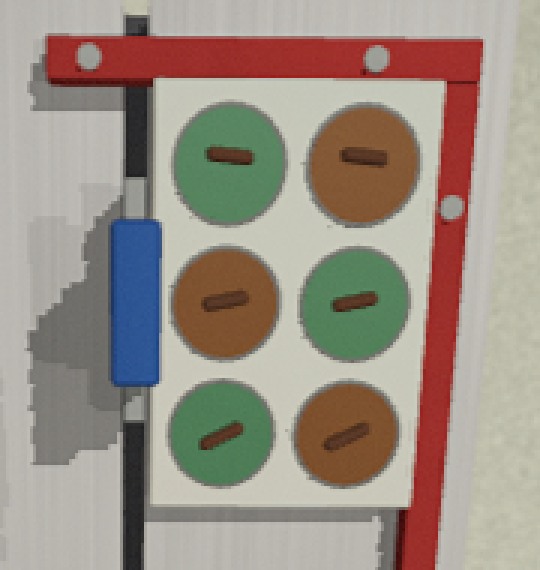

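The plate is flush with both red stops with no gap, and the blade is down in the slot, midway along the near edge. Handing in.

```bash
python3 -c "
from plant import r
print(r.finish_job())"; python3 st.py
```

```text
the job is handed in; nothing more can be done
None
the job is handed in; nothing more can be done
```

The plate is locked in flush with both stops, the keeper is in the slot, and I handed the job in at about 20 s of robot time.

- **Pushes:** I pushed the plate along the bed to the far stop and pressed it there at about 9 N. I then slid it along that stop to the left one and pressed at about 8–10 N. The highest wrist-force reading while pushing was about 14 N (samples at the end of each move).
- **Keeper:** I took it from the rest and lowered it into the slot until it met the floor, with the tool within about 0.1 mm of the height I had predicted. I then let go and raised the arm clear.

**Last checks:**
- **Keeper fit:** Its position came out at stage (-15.9, 21.9) mm against (-16, 21). The height fitted best for fully seated.
- **Plate:** The enlarged view shows no gap at either stop.
- **Checks that disagreed:** The automatic plate fit in that last picture put the plate 2–4 mm short, at stage (29.7, 16.9) mm against (32, 21). I set it aside because its mask was cut off at the stops, and both the pressing contacts and the enlarged view disagree with it. The stop fit in the same picture was also rough, with a residual of 0.49. My first keeper fit had locked onto the blue pen, so I redid it on the right object.
- **Bystanders:** No move went near the wash bottle, dish or tube. I did not measure them again at the end.

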